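# Sweep the steel washers into the collecting bay

### The arm

A 6-joint arm with a two-finger parallel gripper is mounted at the origin on the work surface. World frame = base frame: x ahead of the robot, y to its left, z up, the work surface at z = 0. Lengths are in mm, angles in rad, forces in N, time in s.
With the tool pointing down it reaches from about 275 to 875 mm from the base axis. Payload 12.5 kg.
Tool frame: the origin (TCP) lies on the centre line of the jaws, within the pads' length; the fingertips stand 14 mm ahead of it and the grasp point (between the pads) lies 5 mm behind it; z points along the fingers, y is the line along which they close (so a half turn about z gives the same grasp; the last joint's range is limited). The gripper opens to 85 mm and grips with 20 to 120 N. Pads are 22 mm wide; open, the fingers measure 114 mm over their backs; the gripper's body (76 mm by 85 mm) begins 54 mm behind the grasp point. The pads swing forward as they close: fully open they stand 13 mm farther back than shut.
Start: joints at [1.173, 0.351, 1.652, -0, 1.139, -0.085], TCP at [169.216, 523.307, 245.29] pointing down, gripper open.
Joint ranges: [-2.75, 2.75], [-0.79, 2.1], [0.01, 2.65], [-1.57, 4.71], [0.07, 3.14], [-2.87, 2.87]. Speed limits (rad/s): [2.22, 2.22, 2.79, 3.14, 3.14, 3.14].

### API

Orientations are given as a rotation vector (axis times angle).
In Python, from bench import bot, eyes gives the robot as it stands. The module is installed in compiled form; this text tells all that it offers.
- The arm moves only by the shell command python3 -m creep 'ROWS' [OPENING]. ROWS is JSON, a list that holds one entry, the list of rows, each a list of 6 numbers: the shift along the tool's x, y, z in cm, then the turn, a rotation vector about the tool's x, y, z in degrees. A call has 1 to 20 rows; each row shifts and turns the commanded pose from where the row before left it, along the tool's axes as they then stand; what a row does not reach is not made up. A row lasts 1/8 s, in which the tool goes at most 62.5 mm and 10.7 degrees, less where a joint would pass 70% of its speed; a pose out of reach is approached as far as the arm can. A call with a gripper value outside its range is refused whole. OPENING is the opening, from -1 (shut) to 1 (fully open), set as the call begins (- or left out, the last holds). The fingers move at their own pace and stop on an object; the grip force is fixed at half the most. Time passes only in rows, so rows that do not move let the fingers close. It gives the time, the measured TCP pose, the force, the opening and the grip force at its end, in the units of the state.
- bot.observe(): the state, without advancing time (a new reading comes with each control period).
- eyes.snapshot(name): name is "scene" or "top" or "wrist"; returns the picture (480x640x3 uint8, red, green, blue); there is no depth.
- eyes.camera_info(name): a dict with "mtx" (3x3 intrinsics, pixels), "k1" (the pictures are not rectified: a ray, as slopes to the right and down, at radius r is drawn at 1 + k1 r^2 times it, then the intrinsics apply), "cam_to_world" (4x4, takes a point from camera to world coordinates); the wrist camera has in their place "tool_from_camera" (4x4, takes a point from camera to tool coordinates, whose origin is the TCP and whose axes are the flange's). Camera axes: x right, y down, z forward; pixel columns grow to the right and rows downward; lengths in mm; the calibration is good to about 2 mm. A picture is of the moment at which its call begins: read the wrist's pose just before it. camera_info takes no time and is no camera call.
- bot.hand_in(): hands the job in; it is judged then, once.
The state is a dict: "time_s": time; "joint_positions": joint angles; "qd": joint speeds; "tau": joint torques, N m; "tool_pos": TCP position; "ee_rot": TCP orientation; "force": force on the tool from outside, world axes, zero at the start; "moment": the same for the moment, N m; "finger_gap": finger opening in mm; "gripper_force": force on a finger pad.
Only numpy, scipy, OpenCV 4.12 (cv2) and the standard library are available. Lean on these libraries where they do the work, as an engineer would, in place of code of your own. Each camera call takes 0.05 s, during which the arm holds its last target. There are 200 camera calls.

### The job

Sweep the three steel washers along the bench with the fingertips into the blue three-sided collecting bay, so that each lies flat and wholly inside the bay, past its open mouth. Do not pick any washer up: they must stay on the bench all the way. Leave the black rubber ring, the mug and the screwdriver where they are.

Things in the scene. Friction and masses are not known exactly. Their poses are not given: they have to be found in the camera images.
- bay: Fixed collecting bay: three blue walls, 30 mm high, 6 mm thick, round a yellow painted patch of bench (no sill). Inside: 200 mm wide (its x), 130 mm deep (its y). Origin: centre of the inside, at bench height. Inner wall faces at x = -100 and +100 mm and y = +65 mm (back); open mouth at y = -65 mm. It is left of the washers, mouth towards them, turned up to 15 degrees either way.
- bay_mouth (a point): Middle of the bay's open mouth, at bench height (65 mm in -y of the bay's origin).
- washer_large: Large bright steel washer, a thick flat ring lying on the bench: 56 mm outside diameter, 22 mm hole, 10 mm thick, about 150 g (may vary by a third). Origin: centre of its underside; z up.
- washer_medium: Medium bright steel washer, a thick flat ring lying on the bench: 48 mm outside diameter, 20 mm hole, 10 mm thick, about 110 g (may vary by a third). Origin: centre of its underside; z up.
- washer_small: Small bright steel washer, a thick flat ring lying on the bench: 40 mm outside diameter, 16 mm hole, 10 mm thick, about 70 g (may vary by a third). Origin: centre of its underside; z up.
- rubber_ring: Bystander: dull black rubber ring, 48 mm outside diameter, 20 mm hole, 10 mm thick, loose on the bench. Origin: centre of its underside. To be left alone.
- mug: Bystander: blue mug, 80 mm across and 90 mm high, with a handle on its own +y side (sticking out 30 mm), standing loose on the bench. Origin: centre of its underside. To be left alone.
- screwdriver: Bystander: screwdriver with a green handle, about 200 mm long, lying loose on the bench along its own x axis, to the right of the washers. To be left alone.
Things that resemble listed ones, but are neither listed nor needed, are in the scene too. What is shaped like the washer_medium but yellow is not meant.

How it is judged:
By the outcome, as a careful person would: the job done as asked, in the order asked, and still so for the second after the job is handed in, with the robot touching nothing.
It also fails if it takes over 72 s, if anything falls off the work surface, if the arm or the gripper's body presses on something with over 40 N, if the wrist force passes 120 N, or if a joint passes its speed limit or range.

## Working session

There is one attempt and no reset: what is moved stays moved. The work goes in short steps, Python scripts to look and compute and a shell command to move; the robot and the scene stay as the last step left them, time stands still between calls to the robot, and variables do not carry over. Pictures are saved under pics/ and viewed, at most 10 in all, crops included, and the job is handed in when it is done.

```bash
mkdir -p pics; python3 - <<'E'
from bench import bot, eyes
import cv2,numpy as np
s=bot.observe(); print(s)
for n in("top","scene"):
    i=eyes.snapshot(n); cv2.imwrite(f"pics/{n}0.png",i[:,:,::-1]); print(n,eyes.camera_info(n))
print(eyes.camera_info("wrist"))
E
```

```text
{'time_s': 0.0, 'joint_positions': array([ 1.17340258e+00,  3.51220465e-01,  1.65243448e+00,  1.16184159e-05,
        1.13908335e+00, -8.46218850e-02]), 'qd': array([-5.10908475e-05,  8.31039599e-04,  1.24521754e-03,  2.11747689e-04,
       -9.86861192e-04, -3.47758846e-04]), 'tau': array([ 3.62469891e-04, -5.06101620e+01, -2.91403788e+01, -6.22103175e-05,
        4.33319117e-03, -3.23022164e-05]), 'tool_pos': array([169.09581926, 523.03015776, 244.76309667]), 'ee_rot': array([-4.89264037e-01, -3.10297272e+00,  1.74344979e-03]), 'force': array([-0.84162248,  0.02902922, -0.0710201 ]), 'moment': array([ 0.03268168, -0.00761889,  0.02994091]), 'gripper_force': 0.0, 'finger_gap': 85.18819266232406}
top {'mtx': array([[491.19020609,   0.        , 318.6785895 ],
       [  0.        , 491.19020609, 248.59095817],
       [  0.        ,   0.        ,   1.        ]]), 'k1': -0.1160270047334709, 'cam_to_world': array([[ 1.40381801e-01, -9.65441722e-01,  2.19579671e-01,
         3.95269875e+02],
       [-9.90097433e-01, -1.36851248e-01,  3.12859396e-02,
        -1.00714581e+02],
       [-1.5499
[... 564 characters left out ...]
 -6.71120813e-01, -7.41343193e-01,
         7.41053278e+02],
       [ 0.00000000e+00,  0.00000000e+00,  0.00000000e+00,
         1.00000000e+00]])}
{'mtx': array([[356.98984545,   0.        , 317.73190061],
       [  0.        , 356.98984545, 238.42399353],
       [  0.        ,   0.        ,   1.        ]]), 'k1': -0.05634745012512842, 'tool_from_camera': array([[-2.42738139e-04, -9.50603971e-01, -3.10406236e-01,
         7.98993323e+01],
       [ 9.99999837e-01, -7.02770111e-05, -5.66781439e-04,
         9.86524716e-01],
       [ 5.16970265e-04, -3.10406323e-01,  9.50603833e-01,
        -1.27735576e+02],
       [ 0.00000000e+00,  0.00000000e+00,  0.00000000e+00,
         1.00000000e+00]])}
```

View pics/top0.png

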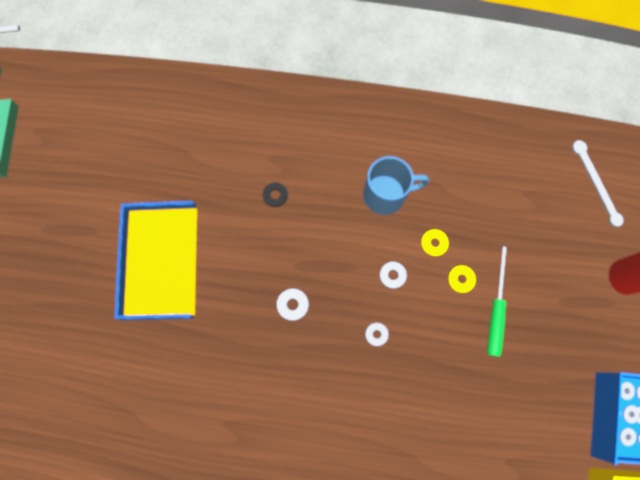

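View pics/scene0.png

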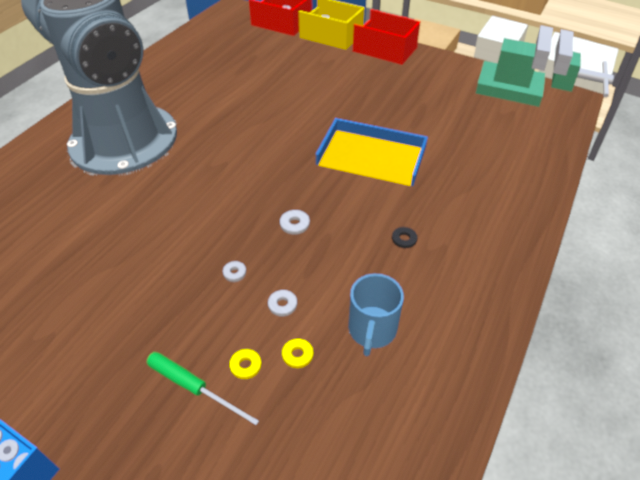

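The top view shows three bright washers: large (292,304), medium (393,275) and small (377,334). Lookalikes are the yellow rings (435,242) and (462,279), the black ring (275,195), and the washers in the blue box (630,415). The bay is at (160,260) with its mouth facing right, the mug at (388,185) and the screwdriver at (500,300). I choose the three bright free-lying rings and will measure them in both views.

```bash
cat > h.py <<'E'
from bench import bot, eyes
import cv2,numpy as np
from scipy.spatial.transform import Rotation as R
def pose(n,s=None):
    c=eyes.camera_info(n)
    if n!="wrist": return c,c["cam_to_world"]
    s=s or bot.observe(); T=np.eye(4); T[:3,:3]=R.from_rotvec(s["ee_rot"]).as_matrix(); T[:3,3]=s["tool_pos"]
    return c,T@c["tool_from_camera"]
def ray(n,uv,s=None):
    c,T=pose(n,s)
    p=cv2.undistortPoints(np.float64(uv).reshape(-1,1,2),c["mtx"],np.array([c["k1"],0,0,0.]),None,None)[:,0]
    d=np.c_[p,np.ones(len(p))]@T[:3,:3].T
    return T[:3,3],d
def plane(n,uv,z,s=None):
    o,d=ray(n,uv,s); return o+d*((z-o[2])/d[:,2])[:,None]
def tri(a,b):
    (o1,d1),(o2,d2)=a,b; d1=d1[0];d2=d2[0]
    t=np.linalg.lstsq(np.c_[d1,-d2],o2-o1,rcond=None)[0]
    p,q=o1+d1*t[0],o2+d2*t[1]; return (p+q)/2,np.linalg.norm(p-q)
def blobs(img,kind):
    h=cv2.cvtColor(img,cv2.COLOR_RGB2HSV)
    lo,hi={"steel":((0,0,165),(180,50,255)),"yellow":((20,150,120),(35,255,255)),"black":((0,0,0),(180,110,70)),"blue":((95,90,60),(125,255,255))}[kind]
    m=cv2.inRange(h,lo,hi); cs,_=cv2.findContours(m,cv2.RETR_EXTERNAL,cv2.CHAIN_APPROX_NONE)
    return [c for c in cs if cv2.contourArea(c)>150]
def cen(c):
    return np.array(cv2.minEnclosingCircle(c)[0]) if len(c)<5 else np.array(cv2.fitEllipse(c)[0])
E
python3 - <<'E'
from h import *
np.set_printoptions(precision=1,suppress=True)
for n in("top","scene"):
    i=cv2.imread(f"pics/{n}0.png")[:,:,::-1].copy()
    for k in("steel","yellow","black","blue"):
        for c in blobs(i,k):
            e=cen(c); a=cv2.contourArea(c)
            if a<9000: print(n,k,e,a,plane(n,[e],10 if k!="blue" else 0)[0])
            if a>2000 and k=="yellow": print("  quad",cv2.approxPolyDP(c,.03*cv2.arcLength(c,True),True)[:,0].tolist(), plane(n,cv2.approxPolyDP(c,.03*cv2.arcLength(c,True),True)[:,0],0).tolist())
E
```

```text
top steel [627.8 436.5] 175.0 [ 327.1 -668.9   10. ]
top steel [632.2 414. ] 202.0 [ 367.6 -675.1   10. ]
top steel [376.6 334. ] 424.0 [ 453.2 -195.    10. ]
top steel [292.1 304. ] 800.5 [484.6 -40.4  10. ]
top steel [392.8 274.5] 567.0 [ 562.4 -211.5   10. ]
top steel [501.9 272.1] 196.5 [ 594.3 -410.1   10. ]
top steel [597.2 181.1] 765.5 [ 801.9 -594.3   10. ]
top yellow [608.7 474.1] 472.5 [ 258.7 -636.8   10. ]
top yellow [461.8 278.6] 612.0 [ 572.2 -336.9   10. ]
top yellow [434.6 242.2] 599.5 [ 632.6 -281.5   10. ]
top yellow [161.  262.2] 7121.5 [525.3 208.6  10. ]
  quad [[195, 208], [129, 212], [124, 313], [194, 314]] [[638.2214994775846, 169.5170676342691, 0.0], [613.2611064916574, 294.9210045842293, 0.0], [424.5039338454537, 261.3334069437434, 0.0], [442.3074002472658, 132.55269686561098, 0.0]]
top yellow [617.6  12.7] 2201.0 [1223.2 -661.3   10. ]
  quad [[483, 0], [639, 30], [639, 0]] [[1196.5966943628696, -350.47394272088263, 0.0], [1196.3471189567147, -718.0576984726224, 0.0], [1285.7446038496869, -727.7549702562051, 0.0]]
top blue [615.8 419.3] 3686.5 [ 355.2 -649.
[... 1292 characters left out ...]
 [334, 0]] [[30.62861868102243, 753.4600006331272, 0.0], [126.06233119098283, 601.9537285725468, 0.0], [261.71608685254114, 601.989109959895, 0.0], [268.25821151935475, 645.5014063171219, 0.0], [215.59609110938277, 752.2453277980045, 0.0], [241.80660258160833, 766.9595345556405, 0.0], [193.33522446369398, 876.0805647673286, 0.0], [88.68505486078868, 878.1339336054012, 0.0]]
scene black [403.9 237.8] 306.5 [686.8  14.7  10. ]
scene black [110.3  54.9] 2615.5 [-292.2  262.2   10. ]
scene blue [ 20.7 457.8] 1715.0 [ 376.3 -624.8    0. ]
scene blue [374.7 310. ] 3123.5 [ 704.7 -149.9    0. ]
scene blue [370.2 155.8] 1187.5 [527.2 211.2   0. ]
scene blue [197.2   6.1] 284.0 [-279.7  636.8    0. ]
```

```bash
python3 - <<'E'
from h import *
np.set_printoptions(precision=1,suppress=True)
for n,a,b in [("L",(292.1,304),(294.2,220.5)),("M",(392.8,274.5),(282,301.5)),("S",(376.6,334),(233.8,269.9)),("mouthL",(194,314),(319,163)),("mouthR",(195,208),(410,185))]:
    print(n,*tri(ray("top",[a]),ray("scene",[b])))
i=cv2.imread("pics/top0.png")[165:365,255:525]; cv2.imwrite("pics/crop.png",cv2.resize(i,None,fx=2.5,fy=2.5,interpolation=2))
E
python3 -m creep '[[[0,0,0,0,0,10.3],[0,0,0,0,0,10.3],[0,0,0,0,0,10.3],[0,0,0,0,0,10.3],[0,0,0,0,0,10.3],[0,0,0,0,0,10.3],[0,0,0,0,0,10.3]]]' -0.3
```

```text
L [484.9 -40.2   5.5] 0.6701961657235267
M [ 562.9 -212.3    5.8] 0.7859076260235894
S [ 453.1 -195.6    6. ] 0.6470412986550252
mouthL [442.7 132.2   3.4] 1.6160569619163336
mouthR [638.3 169.9  -3.3] 1.8796069620492617
time_s: 0.98
tool_pos: [169.1, 523.1, 244.9]
ee_rot: [2.228, 2.214, -0.001]
force: [0.8, -0.2, -0.6]
finger_gap: 29.7
gripper_force: 0.0
```

View pics/crop.png

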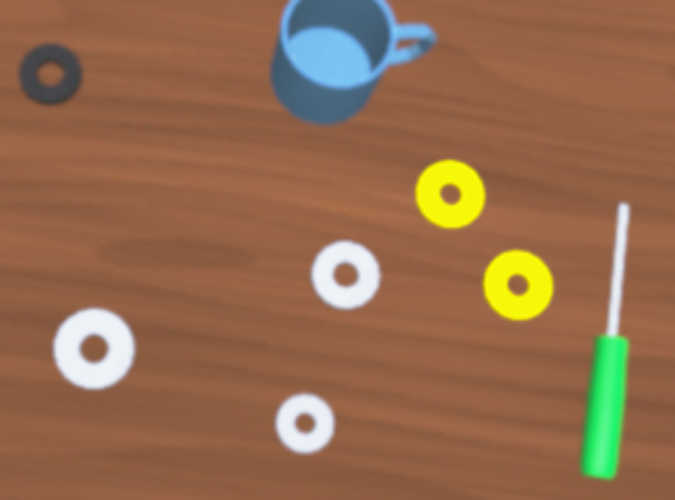

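The crop confirms the three bright rings: large (94,348), medium (345,275) and small (305,423), all clearly distinct from the yellow and black ones. Triangulated mid-heights are about 6 mm, which fits washers 10 mm thick lying flat.

```bash
python3 -m creep '[[[-5.07,2.63,0,0,0,0],[-5.07,2.63,0,0,0,0],[-5.07,2.63,0,0,0,0],[-5.07,2.63,0,0,0,0],[-5.07,2.63,0,0,0,0],[-5.07,2.63,0,0,0,0],[-5.07,2.63,0,0,0,0],[-5.07,2.63,0,0,0,0],[-5.07,2.63,0,0,0,0],[-5.07,2.63,0,0,0,0],[-5.07,2.63,0,0,0,0],[-5.07,2.63,0,0,0,0],[0,0,5,0,0,0],[0,0,5,0,0,0],[0,0,5,0,0,0],[0,0,0,0,0,0]]]' -0.3
python3 - <<'E'
from h import *
np.set_printoptions(precision=1,suppress=True)
s=bot.observe(); i=eyes.snapshot("wrist"); cv2.imwrite("pics/w1.png",i[:,:,::-1]); print(s["tool_pos"],s["ee_rot"])
for c in blobs(i,"steel"): print(cen(c),cv2.contourArea(c),plane("wrist",[cen(c)],10,s)[0])
E
```

```text
time_s: 2.98
tool_pos: [482.6, -84.7, 92.8]
ee_rot: [-2.218, -2.217, 0.005]
force: [0.6, -0.3, 0.8]
finger_gap: 29.8
gripper_force: 0.0
[482.6 -84.7  92.8] [-2.2 -2.2  0. ]
[286.2 396.6] 881.5 [ 458.8 -195.3   10. ]
[320.2 185.6] 6708.0 [483.6 -39.8  10. ]
```

View pics/w1.png

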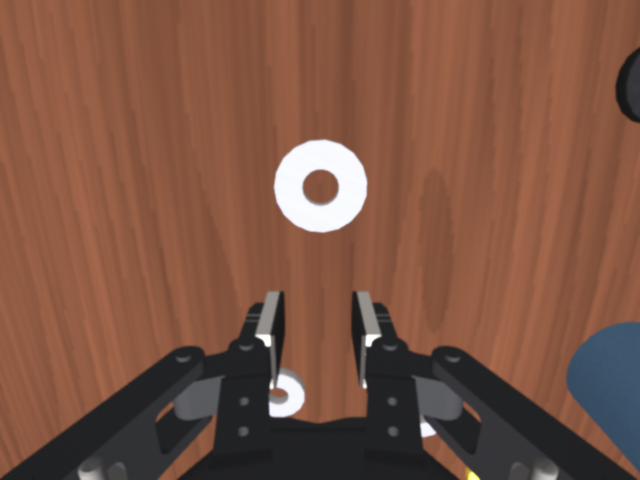

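The large washer is at (320,186), dead ahead between the fingertips at (280,295) and (358,295). I'll descend and check the force for bench contact.

```bash
python3 -m creep '[[[0,0.17,4,0,0,0],[0,0,2.5,0,0,0],[0,0,0.7,0,0,0],[0,0,0.4,0,0,0],[0,0,0.15,0,0,0],[0,0,0,0,0,0],[0,0,0,0,0,0]]]' -0.3
```

```text
time_s: 3.9
tool_pos: [486.5, -85.3, 18.2]
ee_rot: [2.221, 2.221, 0.0]
force: [-0.3, -0.2, -0.1]
finger_gap: 30.1
gripper_force: 0.0
```

```bash
python3 -m creep '[[[0,-0.1,0.2,0,0,0],[0.5,-0.1,0,0,0,0],[0.5,0,0,0,0,0],[1,0,0,0,0,0],[1.5,0,0,0,0,0],[2,0,0,0,0,0],[2,0,0,0,0,0],[2,0,0,0,0,0],[2,0,0,0,0,0],[1,0,0,0,0,0]]]' -0.3
python3 - <<'E'
from h import *
np.set_printoptions(precision=1,suppress=True)
s=bot.observe(); i=eyes.snapshot("wrist"); cv2.imwrite("pics/w2.png",i[:,:,::-1]); print(s["tool_pos"],s["ee_rot"])
for c in blobs(i,"steel"): print(cen(c),cv2.contourArea(c),plane("wrist",[cen(c)],10,s)[0])
E
```

```text
time_s: 5.15
tool_pos: [484.1, 41.2, 15.8]
ee_rot: [-2.22, -2.222, 0.0]
force: [0.3, -1.6, -0.2]
finger_gap: 29.8
gripper_force: 0.5
[484.1  41.2  15.8] [-2.2 -2.2  0. ]
[316.3 238. ] 14076.5 [483.7  78.5  10. ]
```

View pics/w2.png

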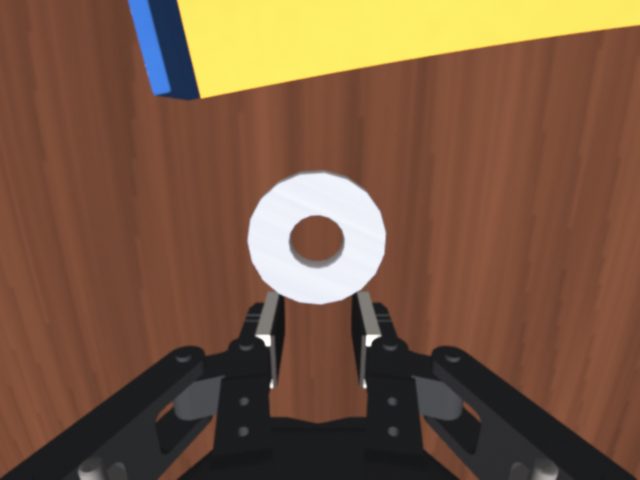

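The washer is cradled at (316,238) on both fingertips, and the bay mouth at (200–640, 30–95) is straight ahead. Next: finish the push, back off, lift, and go behind the medium washer.

```bash
python3 -m creep '[[[1,0,0,0,0,0],[2,0,0,0,0,0],[2,0,0,0,0,0],[2,0,0,0,0,0],[2,0,0,0,0,0],[2,0,0,0,0,0],[2,0,0,0,0,0],[1.2,0,0,0,0,0],[0.7,0,0,0,0,0],[0.4,0,0,0,0,0],[0,0,0,0,0,0],[-0.5,0,0,0,0,0],[-2.5,0,0,0,0,0],[0,0,-5,0,0,0],[0,0,-5,0,0,0],[0,0,0,0,0,0]]]' -0.3
python3 -m creep '[[[-5.25,0.98,0,0,0,0],[-5.25,0.98,0,0,0,0],[-5.25,0.98,0,0,0,0],[-5.25,0.98,0,0,0,0],[-5.25,0.98,0,0,0,0],[-5.25,0.98,0,0,0,0],[-5.25,0.98,0,0,0,0],[-5.25,0.98,0,0,0,0],[0,0,2,0,0,0],[0,0,0,0,0,0]]]' -0.3
python3 - <<'E'
from h import *
np.set_printoptions(precision=1,suppress=True)
for n in("wrist","top"):
    s=bot.observe(); i=eyes.snapshot(n); cv2.imwrite(f"pics/{n}3.png",i[:,:,::-1])
    for c in blobs(i,"steel"):
        if 250<cv2.contourArea(c)<9000: print(n,cen(c),cv2.contourArea(c),plane(n,[cen(c)],10,s)[0])
print(s["tool_pos"])
E
```

```text
time_s: 7.2
tool_pos: [486.1, 162.6, 119.1]
ee_rot: [2.22, 2.218, 0.008]
force: [1.1, 0.1, 0.1]
finger_gap: 30.0
gripper_force: 0.0
time_s: 8.45
tool_pos: [560.9, -256.4, 93.1]
ee_rot: [-2.219, -2.217, 0.002]
force: [0.3, -0.1, 0.8]
finger_gap: 30.1
gripper_force: 0.0
wrist [319.2 185.9] 4858.5 [ 561.5 -211.6   10. ]
wrist [135.9 159.3] 3315.0 [ 453.1 -195.3   10. ]
top [195.7 468.4] 967.0 [183.   80.1  10. ]
top [146.3 282.4] 668.5 [484.9 228.   10. ]
top [519.6 279. ] 1526.0 [ 586.1 -444.1   10. ]
top [457.4 242.5] 6073.0 [ 638.2 -323.6   10. ]
top [597.  180.6] 769.5 [ 802.8 -593.8   10. ]
[ 561.5 -256.1   94.3]
```

View pics/top3.png

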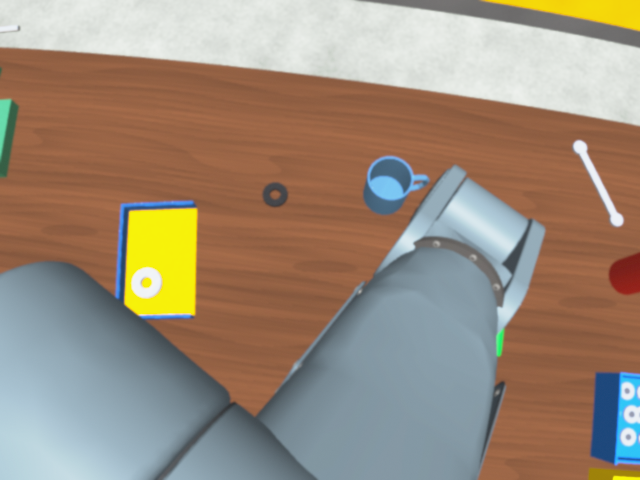

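The large washer lies in the bay at (146,282), and everything else is where it was. Now the medium.

```bash
python3 -m creep '[[[0,0,4,0,0,0],[0,0,2.5,0,0,0],[0,0,0.8,0,0,0],[0,0,0.45,0,0,0],[0,0,0,0,0,0],[0.5,0,0,0,0,0],[0.5,0,0,0,0,0],[1,0,0,0,0,0],[1.5,0.1,0,0,0,0],[2,0.1,0,0,0,0],[2,0.1,0,0,0,0],[2,0.1,0,0,0,0],[2,0.1,0,0,0,0],[2,0.1,0,0,0,0],[2,0.1,0,0,0,0],[2,0.1,0,0,0,0],[2,0.1,0,0,0,0],[1,0,0,0,0,0]]]' -0.3
python3 - <<'E'
from h import *
np.set_printoptions(precision=1,suppress=True)
s=bot.observe(); i=eyes.snapshot("wrist"); cv2.imwrite("pics/w4.png",i[:,:,::-1]); print(s["tool_pos"])
for c in blobs(i,"steel"): print(cen(c),cv2.contourArea(c),plane("wrist",[cen(c)],10,s)[0])
E
```

```text
time_s: 10.8
tool_pos: [571.7, -50.9, 18.2]
ee_rot: [-2.221, -2.222, 0.0]
force: [-0.4, -1.5, 0.4]
finger_gap: 29.8
gripper_force: 0.4
[571.7 -50.9  18.2]
[318.1 249.3] 9800.5 [572.  -19.2  10. ]
```

```bash
python3 -m creep '[[[1,0,0.2,0,0,0],[1.5,0.1,0,0,0,0],[2,0.1,0,0,0,0],[2,0.1,0,0,0,0],[2,0.1,0,0,0,0],[2,0.1,0,0,0,0],[2,0.1,0,0,0,0],[2,0.1,0,0,0,0],[2,0.1,0,0,0,0],[2,0,0,0,0,0],[2,0,0,0,0,0],[2,0,0,0,0,0],[1.5,0,0,0,0,0],[1,0,0,0,0,0],[0.5,0,0,0,0,0],[0,0,0,0,0,0],[-0.5,0,0,0,0,0],[-2.5,0,0,0,0,0],[0,0,-5,0,0,0],[0,0,-3,0,0,0]]]' -0.3
python3 - <<'E'
from h import *
np.set_printoptions(precision=1,suppress=True)
s=bot.observe(); i=eyes.snapshot("wrist"); cv2.imwrite("pics/w5.png",i[:,:,::-1]); print(s["tool_pos"])
for c in blobs(i,"steel"): print(cen(c),cv2.contourArea(c),plane("wrist",[cen(c)],10,s)[0])
E
```

```text
time_s: 13.35
tool_pos: [580.4, 171.8, 98.2]
ee_rot: [2.223, 2.219, 0.002]
force: [0.0, 0.4, -0.3]
finger_gap: 29.8
gripper_force: 0.0
[580.4 171.8  98.2]
[159.3 164. ] 6089.0 [485.  229.3  10. ]
[316.6 154.3] 4764.0 [580.  234.4  10. ]
```

View pics/w5.png

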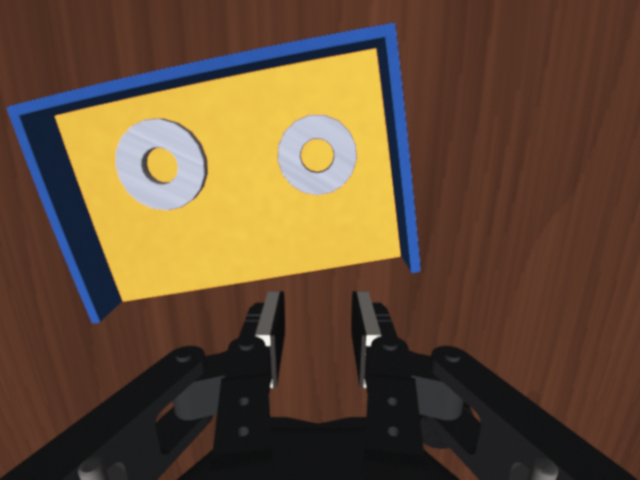

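Both washers lie flat inside the bay: large at (160,164) and medium at (317,154), with the floor clear between and in front of them. Now the small one.

```bash
python3 -m creep '[[[-5.05,-1.59,0,0,0,0],[-5.05,-1.59,0,0,0,0],[-5.05,-1.59,0,0,0,0],[-5.05,-1.59,0,0,0,0],[-5.05,-1.59,0,0,0,0],[-5.05,-1.59,0,0,0,0],[-5.05,-1.59,0,0,0,0],[-5.05,-1.59,0,0,0,0],[0,0,2,0,0,0],[0,0,0,0,0,0]]]' -0.3
python3 - <<'E'
from h import *
np.set_printoptions(precision=1,suppress=True)
s=bot.observe(); i=eyes.snapshot("wrist"); cv2.imwrite("pics/w6.png",i[:,:,::-1]); print(s["tool_pos"])
for c in blobs(i,"steel"): print(cen(c),cv2.contourArea(c),plane("wrist",[cen(c)],10,s)[0])
E
```

```text
time_s: 14.65
tool_pos: [451.2, -231.5, 75.4]
ee_rot: [-2.222, -2.218, 0.001]
force: [0.1, 0.2, -0.4]
finger_gap: 29.8
gripper_force: 0.0
[ 451.2 -231.5   75.4]
[319.3 206. ] 3837.0 [ 452.1 -195.    10. ]
```

```bash
python3 -m creep '[[[0,0.1,3,0,0,0],[0,0,2,0,0,0],[0,0,0.6,0,0,0],[0,0,0.35,0,0,0],[0,0,0,0,0,0],[0.5,0,0,0,0,0],[0.5,0,0,0,0,0],[1,0,0,0,0,0],[1.5,0.2,0,0,0,0],[2,0.4,0,0,0,0],[2,0.5,0,0,0,0],[2,0.5,0,0,0,0],[2,0.5,0,0,0,0],[2,0.5,0,0,0,0],[2,0.5,0,0,0,0],[2,0.5,0,0,0,0],[2,0.5,0,0,0,0],[1,0.2,0,0,0,0]]]' -0.3
python3 - <<'E'
from h import *
np.set_printoptions(precision=1,suppress=True)
s=bot.observe(); i=eyes.snapshot("wrist"); cv2.imwrite("pics/w7.png",i[:,:,::-1]); print(s["tool_pos"])
for c in blobs(i,"steel"): print(cen(c),cv2.contourArea(c),plane("wrist",[cen(c)],10,s)[0])
E
```

```text
time_s: 16.95
tool_pos: [496.4, -24.7, 16.8]
ee_rot: [-2.22, -2.222, 0.0]
force: [-0.3, -0.2, -0.3]
finger_gap: 29.9
gripper_force: 0.3
[496.4 -24.7  16.8]
[317.6 264. ] 6653.5 [496.5   1.1  10. ]
```

```bash
python3 -m creep '[[[1,0.2,0,0,0,0],[1.5,0.4,0,0,0,0],[2,0.5,0,0,0,0],[2,0.5,0,0,0,0],[2,0.5,0,0,0,0],[2,0.5,0,0,0,0],[2,0.5,0,0,0,0],[2,0.5,0,0,0,0],[2,0.5,0,0,0,0],[1.5,0.2,0,0,0,0],[1,0,0,0,0,0],[0.5,0,0,0,0,0],[0,0,0,0,0,0],[-0.5,0,0,0,0,0],[-2.5,0,0,0,0,0],[0,0,-5,0,0,0],[0,0,-3,0,0,0],[0,0,0,0,0,0]]]' -0.3
python3 - <<'E'
from h import *
np.set_printoptions(precision=1,suppress=True)
s=bot.observe(); i=eyes.snapshot("wrist"); cv2.imwrite("pics/w8.png",i[:,:,::-1]); print(s["tool_pos"])
for c in blobs(i,"steel"): print(cen(c),cv2.contourArea(c),plane("wrist",[cen(c)],10,s)[0])
i=eyes.snapshot("scene"); cv2.imwrite("pics/s8.png",i[:,:,::-1])
E
```

```text
time_s: 19.25
tool_pos: [540.8, 138.3, 98.9]
ee_rot: [2.221, 2.219, 0.005]
force: [-0.2, -1.0, 0.7]
finger_gap: 29.9
gripper_force: 0.0
[540.8 138.3  98.9]
[314.8 164.7] 3166.0 [539.5 194.7  10. ]
[219.3 105.1] 7122.5 [484.7 229.   10. ]
[384.6  95.3] 5320.5 [579.5 234.   10. ]
```

View pics/w8.png

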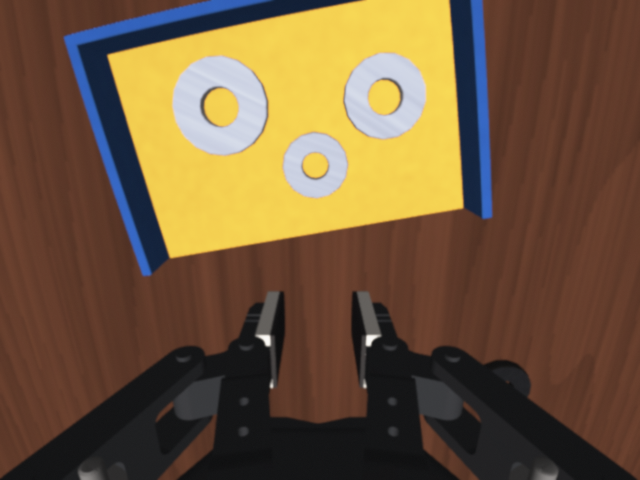

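View pics/s8.png

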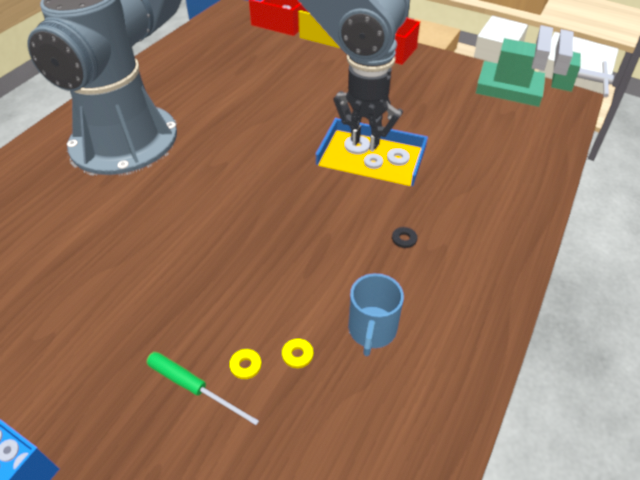

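All three washers lie flat inside the bay, at (219,105), (385,96) and (315,165) in the wrist view. The ring, mug, screwdriver and yellow rings are unmoved in the scene view, and the gripper is clear of everything.

```bash
python3 -c "
from bench import bot
print(bot.hand_in())"
```

```text
the job is handed in; nothing more can be done
None
```

All three washers were swept along the bench into the blue bay and lie flat inside it, the ring, mug and screwdriver were left where they were, and the job was handed in at about 19 s.

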